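# Lay the orange butterfly's wings flat

### The job

The orange butterfly ornament is to be packed in a flat sleeve: with your fingertips, lightly press each of its two raised wings down until both lie flat. Do not lift it or push it about, and do not touch the blue and white butterflies or disturb anything else; then draw the hand back clear.

Things in the scene. Friction and masses are not known exactly. Their poses are not given: they have to be found in the camera images.
- orange_butterfly: Ornament with ORANGE wings, the one to work on: loose pale plywood plaque, 100 x 140 x 12 mm (x, y, z), about 0.25 kg, lying on the mat within 0.6 rad of yaw 0. Origin: centre of its underside. A black butterfly body runs along x (head and antennae to +x, top 29 mm up); a flat 3 mm plastic wing is hinged on each side of it, on lines along x at y = +6 and -6 mm, 20 mm up
- orange_left_press (a point): good place to press on the orange left wing (+y side): on its upper face, 34 mm out from the hinge, midway along it; moves with the wing. The wing is 83 mm long along x and reaches 58 mm out from its hinge; its upper face, when flat, lies 21.5 mm above the plaque's underside
- orange_right_press (a point): the same place on the orange right wing (-y side), a mirror image of the left one
- orange_left_wing (a joint): angle of the orange left wing, rad: 0 = flat (level with the plaque), positive = outer edge raised. It starts raised by 0.45 to 0.85. A stiff friction hinge (0.035 N m, about 1 N at 34 mm) holds it where it is put; a firm stop lies at -0.06, just below flat
- orange_right_wing (a joint): angle of the orange right wing, rad: same meaning, hinge and stop; raised by 0.45 to 0.85 at the start, independently of the left one
- blue_butterfly: An equal butterfly ornament with BLUE wings, also raised (up to 65 mm above the origin): leave alone. Origin and axes as for the orange one
- white_butterfly: An equal butterfly ornament with WHITE wings, also raised (up to 65 mm above the origin): leave alone. Origin and axes as for the orange one
- glue_stick: red glue stick standing upright on the mat, 28 mm across, 95 mm tall, loose; origin: centre of its foot. Leave alone
- paint_jar: small paint jar with a green cap standing on the mat, 48 mm across, 60 mm tall, loose; origin: centre of its foot. Leave alone
- gift_box: white box 50 x 50 x 45 mm standing on the mat, loose; origin: centre of its underside. Leave alone
- marker: green marker with a black cap lying on the mat, about 133 mm long along its x (from -55 to +78 mm), 15 mm wide, 13 mm high, loose; origin: underside, in the middle of the green barrel. Leave alone
- phone: black phone lying flat on the table, 75 x 150 x 9 mm, loose; origin: centre of its underside. Leave alone
- mat: blue cutting mat with a white grid, fixed to the table, 480 x 840 x 3 mm; origin: centre of its underside, on the table top. Its upper face is 3 mm above the table
Mind the look-alikes: they are no part of the job. What is shaped like the orange_butterfly but green is not meant.

How it is judged:
By the outcome, as a careful person would: the job done as asked, in the order asked, and still so for the second after the job is handed in, with the robot touching nothing.
It also fails if it takes over 43 s, if anything falls off the work surface, if the arm or the gripper's body presses on something with over 40 N, if the wrist force passes 120 N, or if a joint passes its speed limit or range.

### The arm

A 6-joint arm with a two-finger parallel gripper is mounted at the origin on the work surface. World frame = base frame: x ahead of the robot, y to its left, z up, the work surface at z = 0. Lengths are in m, angles in rad, forces in N, time in s.
With the tool pointing down it reaches from about 0.25 to 0.725 m from the base axis. Payload 4 kg.
Tool frame: the origin (TCP) lies midway between the tips of the shut fingers; the grasp point (between the pads) lies 19 mm behind it; z points along the fingers, y is the direction in which the jaws open and shut (so a half turn about z gives the same grasp; the last joint's range is limited). The gripper opens to 85 mm and grips with 20 to 120 N. Pads are 22 mm wide; open, the fingers measure 114 mm over their backs; the gripper's body (76 mm by 85 mm) begins 54 mm behind the grasp point. The pads swing forward as they close: fully open they stand 13 mm farther back than shut.
Start: joints at [-1.288, 0.241, 0.005, 1.335, 0, 1.571], TCP at [0.14, -0.48, 0.231] pointing down, gripper open.
Joint ranges: [-2.72, 2.72], [-1.05, 1.87], [-1.09, 1.28], [-1.99, 2.15], [-1.42, 1.44], [-3.14, 3.14]. Speed limits (rad/s): [2.79, 2.79, 3.14, 3.14, 3.14, 3.14].

### API

Orientations are given as a unit quaternion [x, y, z, w].
In Python, from workcell import get_obs, camera, camera_model, job_done, masks_of gives the robot as it stands.
- The arm moves only by the tool jog_arm, never from a script. Its argument "deltas" is a list that holds one entry, the list of rows, each a list of 7 numbers: the shift along the tool's x, y, z in mm, then the turn, a rotation vector about the tool's x, y, z in degrees, then the finger opening in mm, from 0 to 85.4. A call has 1 to 5 rows; each row shifts and turns the pose as measured when the row begins, along the tool's axes as they then stand; what a row does not reach is not made up. A row lasts 1/10 s, in which the tool goes at most 50 mm and 8.59 degrees, less where a joint would pass 70% of its speed; a pose out of reach is approached as far as the arm can. A call with a gripper value outside its range is refused whole. The fingers move at their own pace and stop on an object; the grip force is fixed at half the most. Time passes only in rows, so rows that do not move let the fingers close. It gives the time, the measured TCP pose, the force and the opening at its end, in the units of the state.
- get_obs(): the state, without advancing time (a new reading comes with each control period).
- camera(name): name is "side" or "top"; returns the picture (480x640x3 uint8, red, green, blue); there is no depth.
- camera_model(name): a dict with "fovy" (degrees; the focal length in pixels is half the picture's height over the tangent of half this angle, whatever the lens; pixels are square), "cx", "cy" (the principal point, pixels), "pose" (4x4, takes a point from camera to world coordinates). Camera axes: x right, y down, z forward; pixel columns grow to the right and rows downward; lengths in m; the calibration is good to about 2 mm. A picture is of the moment at which its call begins. camera_model takes no time and is no camera call.
- job_done(): hands the job in, once; it reports no verdict.
Trained networks look in the newest picture that a camera, given by its name, has taken for a name from the list of things; names that differ only in an ending like _2 or _b are one class to them, and where a whole thing is asked for, a point or a joint stands for the part that bears it (a point fixed in the world has none). Each returns a list of dicts, best first, with "conf" (0 to 1); they miss things now and then, are a little off and sometimes report something else, mostly with a low value. They report only what shows in the picture. A call takes as long as a camera call. They do not tell look-alikes from the thing itself.
- masks_of(target, camera): "pixels" (480x640 bool, what is visible of it) and "at" ([column, row] in pixels, amid what is visible of it).
The state is a dict: "clock": time; "joint_pos": joint angles; "joint_vel": joint speeds; "tau": joint torques, N m; "eef_pos": TCP position; "tool_rot": TCP orientation; "ft_force": force on the tool from outside, world axes, zero at the start; "ft_torque": the same for the moment, N m; "grip_width": finger opening in m.
Only numpy, scipy, OpenCV 4.12 (cv2) and the standard library are available. Lean on these libraries where they do the work, as an engineer would, in place of code of your own. Each camera call takes 0.05 s, during which the arm holds its last target. There are 200 camera calls.

## Working session

There is one attempt and no reset: what is moved stays moved. The work goes in short steps, Python scripts to look and compute and a tool call to move; the robot and the scene stay as the last step left them, time stands still between calls to the robot, and variables do not carry over. Pictures are saved under pics/ and viewed, about 8 in all and at most 12, crops included, and the job is handed in when it is done.

Besides the shell and the picture viewer there is one more tool, called after "Call:" as a command line: name --argument value ..., lists and objects as JSON in quotes. jog_arm: Moves the arm, as the interface text tells. Its arguments: {"type":"object","properties":{"deltas":{"type":"array"}},"required":["deltas"]}

```bash
mkdir -p pics; cat > h.py <<'E'
import numpy as np, cv2
from workcell import *
def save(n,im,crop=None,s=1):
    if crop: x0,y0,x1,y1=crop; im=im[y0:y1,x0:x1]
    cv2.imwrite('pics/'+n,cv2.resize(im[:,:,::-1],None,fx=s,fy=s,interpolation=cv2.INTER_CUBIC))
def cam(c):
    m=camera_model(c); f=240/np.tan(np.radians(m['fovy'])/2); return m,f,np.array(m['pose'])
def ray(c,u,v):
    m,f,P=cam(c); d=P[:3,:3]@np.array([(u-m['cx'])/f,(v-m['cy'])/f,1]); return P[:3,3],d/np.linalg.norm(d)
def onz(c,u,v,z):
    o,d=ray(c,u,v); return o+d*(z-o[2])/d[2]
def proj(c,X):
    m,f,P=cam(c); q=(np.atleast_2d(X)-P[:3,3])@P[:3,:3]; return np.c_[q[:,0]/q[:,2]*f+m['cx'],q[:,1]/q[:,2]*f+m['cy']]
E
python3 - <<'E'
from h import *
np.set_printoptions(precision=4,suppress=True)
for c in('top','side'):
    im=camera(c); np.save(c+'.npy',im); save(c+'0.png',im); print(c,camera_model(c))
    for t in('orange_butterfly','orange_left_press','glue_stick','paint_jar','gift_box'):
        for r in masks_of(t,c)[:6]: print(t,round(r['conf'],2),np.round(r['at']),r['pixels'].sum(),im[r['pixels']].mean(0).round())
print(get_obs())
E
```

```text
top {'fovy': 53.36259364191197, 'cx': 323.0923850188447, 'cy': 245.96954826501994, 'pose': array([[ 0.0282, -0.9878,  0.1531,  0.326 ],
       [-0.9995, -0.0262,  0.0147, -0.0041],
       [-0.0105, -0.1535, -0.9881,  1.1224],
       [ 0.    ,  0.    ,  0.    ,  1.    ]])}
orange_butterfly 0.56 [196. 373.] 2766 [ 80. 161.  96.]
orange_left_press 0.92 [329. 194.] 632 [212. 127.  68.]
orange_left_press 0.75 [207. 375.] 842 [ 84. 172. 102.]
glue_stick 0.57 [456. 358.] 2190 [44. 43. 45.]
glue_stick 0.54 [218. 146.] 292 [136.  45.  46.]
glue_stick 0.42 [212. 263.] 2607 [193. 177. 158.]
paint_jar 0.71 [470. 149.] 479 [100. 158. 117.]
gift_box 0.64 [298. 290.] 567 [212. 217. 220.]
side {'fovy': 50.071464575653515, 'cx': 321.13344823599937, 'cy': 236.07428664654003, 'pose': array([[-0.8462, -0.3673,  0.386 ,  0.0881],
       [-0.5327,  0.569 , -0.6264,  0.6194],
       [ 0.0105, -0.7357, -0.6772,  0.6945],
       [ 0.    ,  0.    ,  0.    ,  1.    ]])}
orange_butterfly 0.84 [369. 442.] 6649 [ 64. 148.  83.]
orange_butterfly 0.65 [274. 208.] 2547 [193. 144.  94.]
orange_butterfly 0.64 [302. 121.] 429 [125. 163. 136.]
orange_left_press 0.91 [385. 417.] 1836 [ 65. 157.  87.]
orange_left_press 0.66 [264. 210.] 386 [197. 120.  56.]
glue_stick 0.92 [124. 261.] 796 [148.  40.  41.]
paint_jar 0.68 [303. 120.] 503 [123. 159. 138.]
gift_box 0.65 [340. 275.] 1044 [206. 207. 202.]
{'clock': 0.6, 'joint_pos': array([-1.288 ,  0.2406,  0.005 ,  1.3352, -0.    ,  1.5708]), 'joint_vel': array([-0.0005, -0.0003,  0.001 , -0.0001,  0.0004,  0.0001]), 'tau': array([  0.0001, -37.1977,  25.2569,   0.0014,   0.0001,   0.    ]), 'eef_pos': array([ 0.1395, -0.4801,  0.2313]), 'tool_rot': array([ 0.99  ,  0.1409, -0.    ,  0.    ]), 'ft_force': array([-0.5664,  0.555 ,  0.2738]), 'ft_torque': array([-0.0393,  0.0055, -0.0288]), 'grip_width': 0.08532021259393621}
```

View pics/top0.png

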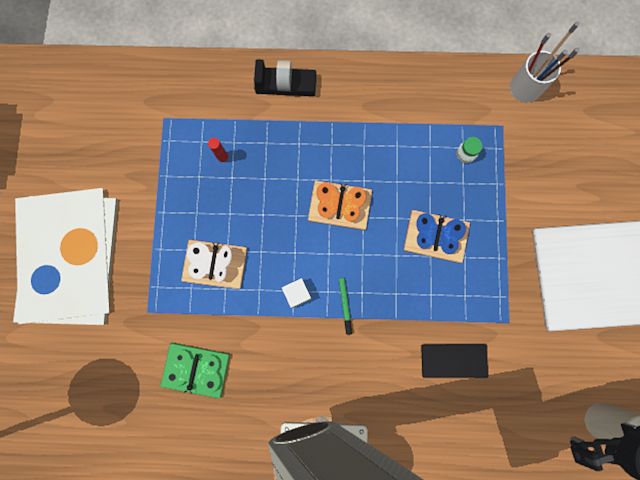

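View pics/side0.png

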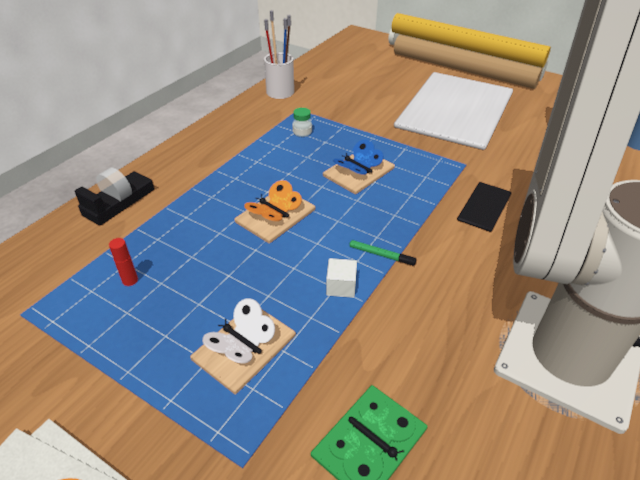

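The top picture shows orange at about (340,204), blue at (437,236), white at (214,264) and a flat green one off the mat at (196,370). The side picture shows orange at (275,208). Only the one at (340,204) has orange wings on a plywood plaque. I'll confirm it in an enlarged crop.

```bash
python3 - <<'E'
from h import *
t=np.load('top.npy');s=np.load('side.npy')
a=cv2.resize(t[170:240,295:385],None,fx=4.4,fy=4.4,interpolation=cv2.INTER_CUBIC)
b=cv2.resize(s[172:245,228:322],None,fx=4.2,fy=4.2,interpolation=cv2.INTER_CUBIC)
h=min(a.shape[0],b.shape[0]); save('crop.png',np.hstack([a[:h],b[:h]])); print(a.shape,b.shape)
for c,im,box in(('top',t,(295,170,385,240)),('side',s,(228,172,322,245))):
    x0,y0,x1,y1=box; hsv=cv2.cvtColor(im,cv2.COLOR_RGB2HSV)[y0:y1,x0:x1].astype(int)
    notblue=((hsv[...,0]<60)&(hsv[...,1]>60)).astype(np.uint8)
    n,l,st,_=cv2.connectedComponentsWithStats(notblue); k=1+st[1:,4].argmax(); 
    cs=max(cv2.findContours((l==k).astype(np.uint8),0,2)[0],key=cv2.contourArea); hull=cv2.convexHull(cs)
    q=cv2.approxPolyDP(hull,2.5,True)[:,0]+[x0,y0]; print(c,q.tolist())
    for u,v in q: print(onz(c,u,v,.015).round(4))
    print(cv2.minAreaRect(cs))
E
```

```text
(308, 396, 3) (307, 395, 3)
top [[315, 181], [370, 189], [365, 229], [309, 220]]
[0.6546 0.0362 0.015 ]
[ 0.6382 -0.0957  0.015 ]
[ 0.5407 -0.0852  0.015 ]
[0.5589 0.0475 0.015 ]
((44.7283821105957, 34.720272064208984), (58.84988021850586, 41.018157958984375), 8.972626686096191)
side [[283, 180], [314, 208], [268, 242], [236, 222], [235, 218], [246, 203]]
[ 0.6439 -0.1185  0.015 ]
[ 0.5337 -0.074   0.015 ]
[0.5524 0.0605 0.015 ]
[0.6412 0.0482 0.015 ]
[0.6507 0.0397 0.015 ]
[ 0.6621 -0.0104  0.015 ]
((44.8800048828125, 39.34000015258789), (45.599998474121094, 72.19999694824219), 53.13010025024414)
```

View pics/crop.png

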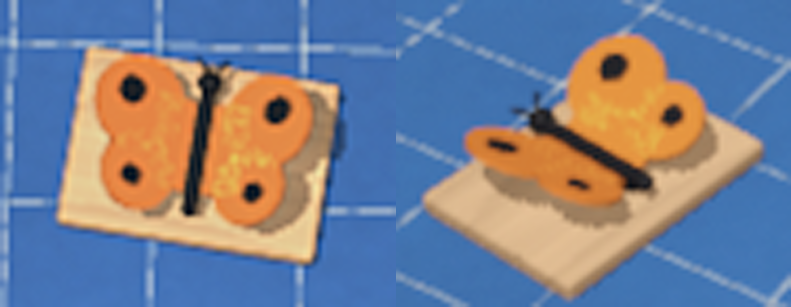

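The crop confirms it: orange wings on plywood, left wing (+y) seen nearly edge-on in the side view, right wing face-on, both raised. Next I triangulate the wing spots and fit the plaque outline in both views.

```bash
python3 - <<'E'
from h import *
from scipy.optimize import least_squares
np.set_printoptions(precision=4,suppress=True)
T=np.array([(325,190),(324.8,209.5),(358.2,195),(352.5,213.4)]);S=np.array([(253.5,206.8),(271.3,215.8),(279.9,188),(294,199.4)])
# corners read from the crop: plaque top-face corners (+x+y,+x-y,-x-y,-x+y)
ct=np.array([(88,46),(341,87),(316,258),(58,219)])/4.4+[295,170]
cs={2:((764-396,146)),3:((571-396,284)),0:None}
def model(p,pts):
    c,s=np.cos(p[2]),np.sin(p[2]); R=np.array([[c,-s,0],[s,c,0],[0,0,1]]); return pts@R.T+[p[0],p[1],.003]
cor=np.array([(.05,.07,.012),(.05,-.07,.012),(-.05,-.07,.012),(-.05,.07,.012)])
cs=np.array([(764-396,146),(571-396,284),(425-396,196)])/4.2+[228,172]
f=lambda p:np.r_[(proj('top',model(p,cor))-ct).ravel(),(proj('side',model(p,cor[[2,3,0]]))-cs).ravel()]
r=least_squares(f,[.6,-.02,-.13]); p=r.x; print('pose',p,'res px',f(p))
for n,a,b in zip(('Lf','Lr','Rf','Rr'),T,S):
    o1,d1=ray('top',*a);o2,d2=ray('side',*b)
    k=np.linalg.lstsq(np.c_[d1,-d2],o2-o1,rcond=None)[0]; A=o1+k[0]*d1;B=o2+k[1]*d2; X=(A+B)/2
    c,s=np.cos(p[2]),np.sin(p[2]);q=np.array([[c,s,0],[-s,c,0],[0,0,1]])@(X-[p[0],p[1],.003])
    print(n,X,'gap',np.linalg.norm(A-B),'local',q,'angle',np.arctan2(q[2]-.021,abs(q[1])-.006))
print('flat press pts',model(p,np.array([(0,.04,.0215),(0,-.04,.0215)])))
E
```

```text
pose [ 0.5963 -0.0247 -0.1323] res px [-0.7638  0.3409 -0.4295 -0.0943 -0.8742  1.6973 -0.8124  1.385   0.3242
 -2.8491 -0.3066 -1.0642 -1.0949 -1.8521]
Lf [0.6259 0.0106 0.0358] gap 0.0029975455535850765 local [0.0247 0.0389 0.0328] angle 0.34419041079640544
Lr [0.5808 0.0103 0.0324] gap 0.0009892852844335118 local [-0.02    0.0327  0.0294] angle 0.30324103778323064
Rf [ 0.6156 -0.067   0.0377] gap 0.002234628970506829 local [ 0.0247 -0.0394  0.0347] angle 0.38996383766814463
Rr [ 0.5718 -0.0548  0.0344] gap 0.002770640235030999 local [-0.0203 -0.0331  0.0314] angle 0.3670792054955629
flat press pts [[ 0.6016  0.0149  0.0245]
 [ 0.591  -0.0644  0.0245]]
```

Call:
jog_arm --deltas '[[[0,0,0,0,0,8,0],[0,0,0,0,0,8,0],[0,0,0,0,0,7.8,0],[28,-39,0,0,0,0,0],[28,-39,0,0,0,0,0]]]'

```text
clock: 1.1
eef_pos: [0.205, -0.4141, 0.2309]
tool_rot: [0.997, -0.08, -0.0, 0.001]
ft_force: [0.6, -1.2, 0.8]
grip_width: 0.0127
```

Call:
jog_arm --deltas '[[[28,-39,0,0,0,0,0],[28,-39,0,0,0,0,0],[28,-39,0,0,0,0,0],[28,-39,0,0,0,0,0],[28,-39,0,0,0,0,0]]]'

```text
clock: 1.6
eef_pos: [0.3796, -0.2384, 0.2314]
tool_rot: [0.997, -0.083, 0.002, 0.003]
ft_force: [-0.2, -0.2, 0.8]
grip_width: 0.0001
```

Call:
jog_arm --deltas '[[[25,-41,5,0,0,-1,0],[25,-41,10,0,0,-1,0],[25,-41,10,0,0,0,0],[25,-41,10,0,0,0,0],[25,-41,10,0,0,0,0]]]'

```text
clock: 2.1
eef_pos: [0.536, -0.0585, 0.1887]
tool_rot: [0.998, -0.055, 0.006, -0.0]
ft_force: [-0.2, -1.9, 0.6]
grip_width: -0.0003
```

Call:
jog_arm --deltas '[[[25,-40,15,0,0,0,0],[20,-30,15,0,0,0,0],[0,0,0,0,0,0,0]]]'

```text
clock: 2.4
eef_pos: [0.5885, -0.0197, 0.1574]
tool_rot: [1.0, -0.023, 0.006, -0.014]
ft_force: [-0.6, -0.3, 0.4]
grip_width: 0.0
```

```bash
cat > go.py <<'E'
import sys,numpy as np
from scipy.spatial.transform import Rotation as R
from workcell import get_obs
o=get_obs(); t=np.array([float(a) for a in sys.argv[1:4]]); q=R.from_quat(o['tool_rot'])
c,s=np.cos(-.1323),np.sin(-.1323); W=R.from_matrix(np.array([[c,s,0],[s,-c,0],[0,0,-1]]))
print('clock',o['clock'],'pos',o['eef_pos'].round(4),'F',o['ft_force'].round(2)); print('mm',(q.inv().apply(t-o['eef_pos'])*1000).round(1),'deg',np.degrees((q.inv()*W).as_rotvec()).round(2))
E
python3 go.py .6016 .0149 .11
```

```text
clock 2.4 pos [ 0.5885 -0.0197  0.1574] F [-0.61 -0.27  0.37]
mm [ 10.9 -33.8  48.5] deg [-1.64 -0.61  4.9 ]
```

Call:
jog_arm --deltas '[[[6,-17,12,-0.8,-0.3,2.5,0],[5,-17,12,-0.8,-0.3,2.4,0],[0,0,10,0,0,0,0],[0,0,5,0,0,0,0],[0,0,0,0,0,0,0]]]'

```text
clock: 2.9
eef_pos: [0.5981, -0.0297, 0.1164]
tool_rot: [0.999, -0.033, -0.002, -0.017]
ft_force: [-0.1, -0.3, 0.0]
grip_width: 0.0002
```

```bash
python3 go.py .6016 .0149 .075
```

```text
clock 2.9 pos [ 0.5981 -0.0297  0.1164] F [-0.05 -0.29  0.03]
mm [  0.7 -43.4  42.9] deg [-1.91  0.3   3.76]
```

```bash
python3 -c "
from workcell import get_obs
o=get_obs()
for k in('joint_pos','joint_vel','eef_pos','ft_force'):print(k,o[k].round(3))"
```

```text
joint_pos [-0.067  0.506  0.09   1.159  0.033  3.141]
joint_vel [-0.012 -0.005 -0.007  0.001  0.002 -0.002]
eef_pos [ 0.598 -0.03   0.116]
ft_force [-0.054 -0.287  0.033]
```

Call:
jog_arm --deltas '[[[0,-10,0,0,0,0,0]]]'

```text
clock: 3.0
eef_pos: [0.598, -0.0249, 0.1168]
tool_rot: [0.999, -0.03, -0.002, -0.019]
ft_force: [-0.4, 1.2, -0.4]
grip_width: 0.0001
```

Call:
jog_arm --deltas '[[[0,-10,0,0,0,0,0]]]'

```text
clock: 3.1
eef_pos: [0.5983, -0.0192, 0.1176]
tool_rot: [0.999, -0.026, -0.001, -0.021]
ft_force: [0.0, 0.1, 0.1]
grip_width: 0.0002
```

Call:
jog_arm --deltas '[[[0,0,0,0,0,0,0]]]'

```text
clock: 3.2
eef_pos: [0.5986, -0.0184, 0.1184]
tool_rot: [0.999, -0.026, -0.001, -0.021]
ft_force: [-0.2, 0.5, 0.7]
grip_width: -0.0001
```

```bash
python3 -c "
from workcell import get_obs
o=get_obs()
for k in('joint_pos','joint_vel','eef_pos','ft_force'):print(k,o[k].round(3))"; python3 go.py .6016 .0149 .075
```

```text
joint_pos [-0.052  0.504  0.091  1.161  0.042  3.142]
joint_vel [-0.005 -0.008  0.     0.002 -0.004 -0.002]
eef_pos [ 0.599 -0.018  0.118]
ft_force [-0.162  0.53   0.65 ]
clock 3.2 pos [ 0.5986 -0.0184  0.1184] F [-0.16  0.53  0.65]
mm [  1.4 -31.6  44.8] deg [-2.38  0.26  4.61]
```

Joint 6 has hit its limit (3.14 rad), so I'll turn the hand a quarter turn the other way. A tip square to the wing serves equally well.

Call:
jog_arm --deltas '[[[0,0,0,0,0,-8.5,0],[0,0,0,0,0,-8.5,0],[0,0,0,0,0,-8.5,0],[0,0,0,0,0,-8.5,0],[0,0,0,0,0,-8.5,0]]]'

```text
clock: 3.7
eef_pos: [0.6002, -0.0169, 0.1218]
tool_rot: [0.939, 0.344, 0.009, -0.019]
ft_force: [-0.6, 0.2, -0.4]
grip_width: -0.0001
```

Call:
jog_arm --deltas '[[[0,0,0,0,0,-8.5,0],[0,0,0,0,0,-8.5,0],[0,0,0,0,0,-8.5,0],[0,0,0,0,0,-8.5,0],[0,0,0,0,0,-8.5,0]]]'

```text
clock: 4.2
eef_pos: [0.6017, -0.0155, 0.1253]
tool_rot: [0.747, 0.664, 0.018, -0.012]
ft_force: [0.1, 1.2, -0.3]
grip_width: -0.0002
```

```bash
sed -i 's/-\.1323/1.4385/g' go.py; python3 go.py .6016 .0149 .085
```

```text
clock 4.2 pos [ 0.6017 -0.0155  0.1253] F [ 0.06  1.22 -0.28]
mm [28.5 -3.9 41.5] deg [ 0.31 -2.4   0.83]
```

Call:
jog_arm --deltas '[[[15,-2,10,0.3,-2.4,0.8,0],[14,-2,12,0,0,0,0],[0,0,12,0,0,0,0],[0,0,0,0,0,0,0]]]'

```text
clock: 4.6
eef_pos: [0.6027, 0.0155, 0.0923]
tool_rot: [0.751, 0.66, 0.002, 0.002]
ft_force: [1.3, 0.6, 0.5]
grip_width: -0.0
```

```bash
python3 go.py .6016 .0149 .075
```

```text
clock 4.6 pos [0.6027 0.0155 0.0923] F [1.28 0.57 0.5 ]
mm [-0.7 -1.1 17.3] deg [0.28 0.01 0.21]
```

Call:
jog_arm --deltas '[[[0,-1,12,0,0,0,0],[0,0,12,0,0,0,0],[0,0,8,0,0,0,0],[0,0,5,0,0,0,0],[0,0,5,0,0,0,0]]]'

```text
clock: 5.1
eef_pos: [0.6018, 0.0134, 0.0468]
tool_rot: [0.752, 0.659, 0.002, 0.002]
ft_force: [-0.2, -0.4, 0.4]
grip_width: 0.0001
```

Call:
jog_arm --deltas '[[[0,0,5,0,0,0,0],[0,0,5,0,0,0,0]]]'

```text
clock: 5.3
eef_pos: [0.6022, 0.0132, 0.0363]
tool_rot: [0.752, 0.659, 0.002, 0.002]
ft_force: [0.2, 1.2, 1.8]
grip_width: 0.0002
```

```bash
python3 go.py .6016 .0149 .0245
```

```text
clock 5.3 pos [0.6022 0.0132 0.0363] F [0.19 1.25 1.76]
mm [ 1.6 -0.9 11.8] deg [ 0.32 -0.02  0.03]
```

Call:
jog_arm --deltas '[[[1,0,5,0,0,0,0],[0,0,4,0,0,0,0],[0,0,2,0,0,0,0]]]'

```text
clock: 5.6
eef_pos: [0.6027, 0.0147, 0.0246]
tool_rot: [0.752, 0.659, 0.002, 0.002]
ft_force: [-0.3, 0.9, 1.1]
grip_width: -0.0003
```

Call:
jog_arm --deltas '[[[0,0,1.5,0,0,0,0]]]'

```text
clock: 5.7
eef_pos: [0.6027, 0.0147, 0.023]
tool_rot: [0.752, 0.659, 0.002, 0.002]
ft_force: [-1.6, -0.2, 1.1]
grip_width: -0.0001
```

Call:
jog_arm --deltas '[[[0,0,-10,0,0,0,0],[0,0,-25,0,0,0,0],[0,0,-25,0,0,0,0],[0,0,-20,0,0,0,0],[0,0,0,0,0,0,0]]]'

```text
clock: 6.2
eef_pos: [0.6018, 0.0142, 0.1071]
tool_rot: [0.752, 0.659, 0.002, 0.002]
ft_force: [0.3, 0.9, 0.5]
grip_width: 0.0
```

```bash
python3 - <<'E'
from h import *
s=camera('side'); t=camera('top'); np.save('side1.npy',s)
a=cv2.resize(t[165:245,290:390],None,fx=3.9,fy=3.9); b=cv2.resize(s[168:248,225:325],None,fx=3.9,fy=3.9)
save('c2.png',np.hstack([a,b]))
E
python3 go.py .5910 -.0644 .1
```

```text
clock 6.3 pos [0.5999 0.0142 0.1039] F [-0.29 -0.32 -0.44]
mm [-79.    1.5   4. ] deg [0.01 0.07 0.04]
```

View pics/c2.png

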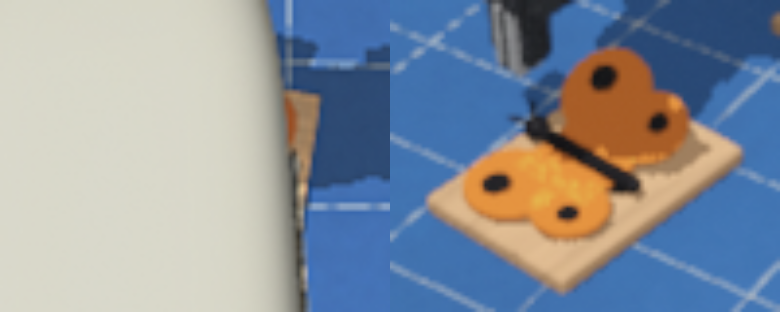

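The left wing now lies flat in the side view, with spots at about (495,183) and (568,213). The right wing is still raised and the plaque is in place. Next I press the right wing.

Call:
jog_arm --deltas '[[[-30,0,0,0,0,0,0],[-30,1,0,0,0,0,0],[-19,0,0,0,0,0,0],[0,0,0,0,0,0,0]]]'

```text
clock: 6.7
eef_pos: [0.5868, -0.0652, 0.0981]
tool_rot: [0.751, 0.66, -0.004, -0.003]
ft_force: [-1.5, 1.0, 0.3]
grip_width: -0.0
```

```bash
python3 go.py .5910 -.0644 .0245
```

```text
clock 6.7 pos [ 0.5868 -0.0652  0.0981] F [-1.54  0.96  0.32]
mm [ 1.5  4.7 73.6] deg [-0.51  0.1   0.22]
```

Call:
jog_arm --deltas '[[[1,4,14,-0.5,0,0,0],[0,0,15,0,0,0,0],[0,0,10,0,0,0,0],[0,0,8,0,0,0,0],[0,0,5,0,0,0,0]]]'

```text
clock: 7.2
eef_pos: [0.5887, -0.0629, 0.0402]
tool_rot: [0.751, 0.66, -0.002, -0.002]
ft_force: [0.4, 0.4, 1.0]
grip_width: 0.0001
```

```bash
python3 go.py .5910 -.0644 .0235
```

```text
clock 7.2 pos [ 0.5887 -0.0629  0.0402] F [0.39 0.36 1.  ]
mm [-1.2  2.6 16.7] deg [-0.32  0.04  0.22]
```

Call:
jog_arm --deltas '[[[0,0,5,0,0,0,0],[0,0,5,0,0,0,0],[0,0,3,0,0,0,0],[0,0,2,0,0,0,0]]]'

```text
clock: 7.6
eef_pos: [0.589, -0.0626, 0.0244]
tool_rot: [0.751, 0.661, -0.002, -0.001]
ft_force: [-0.4, -0.5, 1.3]
grip_width: 0.0001
```

Call:
jog_arm --deltas '[[[0,0,1,0,0,0,0]]]'

```text
clock: 7.7
eef_pos: [0.589, -0.0626, 0.0234]
tool_rot: [0.751, 0.661, -0.002, -0.001]
ft_force: [0.2, -0.0, 1.1]
grip_width: 0.0
```

Call:
jog_arm --deltas '[[[0,0,-10,0,0,0,0],[0,0,-25,0,0,0,0],[0,0,-30,0,0,0,0],[0,0,-40,0,0,0,0],[0,0,-40,0,0,0,0]]]'

```text
clock: 8.2
eef_pos: [0.5851, -0.0614, 0.1684]
tool_rot: [0.751, 0.661, -0.006, -0.007]
ft_force: [0.4, 0.1, 0.3]
grip_width: 0.0
```

Call:
jog_arm --deltas '[[[-35,-30,-10,0,0,0,0],[-35,-30,-10,0,0,0,0],[-35,-30,0,0,0,0,0],[-35,-30,0,0,0,0,0],[-35,-30,0,0,0,0,0]]]'

```text
clock: 8.7
eef_pos: [0.4212, -0.2181, 0.2038]
tool_rot: [0.747, 0.665, 0.003, 0.004]
ft_force: [-0.1, -0.9, 0.2]
grip_width: -0.0003
```

Call:
jog_arm --deltas '[[[-35,-30,0,0,0,0,0],[-35,-30,0,0,0,0,0],[-35,-30,0,0,0,0,0],[-35,-30,0,0,0,0,0],[0,0,0,0,0,0,0]]]'

```text
clock: 9.2
eef_pos: [0.2775, -0.3505, 0.2091]
tool_rot: [0.749, 0.663, 0.003, 0.01]
ft_force: [0.2, -0.2, 0.1]
grip_width: 0.0
```

```bash
python3 - <<'E'
from h import *
s=camera('side'); t=camera('top')
save('top2.png',t)
a=cv2.resize(t[165:245,290:390],None,fx=3.9,fy=3.9); b=cv2.resize(s[168:248,225:325],None,fx=3.9,fy=3.9)
save('c3.png',np.hstack([a,b]))
d=cv2.absdiff(t,np.load('top.npy')).max(2)
for n,(x0,y0,x1,y1) in dict(blue=(400,205,475,267),white=(178,235,250,292),glue=(200,135,250,170),jar=(450,130,490,170),box=(278,275,318,310),marker=(335,272,358,338),phone=(418,340,492,380),orange=(305,175,378,232)).items(): print(n,(d[y0:y1,x0:x1]>40).sum())
E
```

```text
blue 0
white 0
glue 0
jar 0
box 0
marker 0
phone 85
orange 505
```

View pics/c3.png

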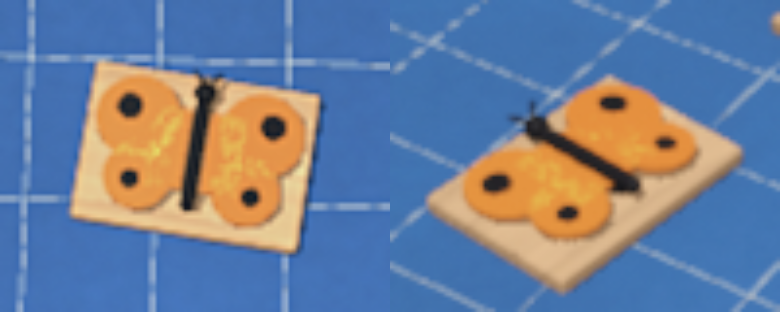

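View pics/top2.png

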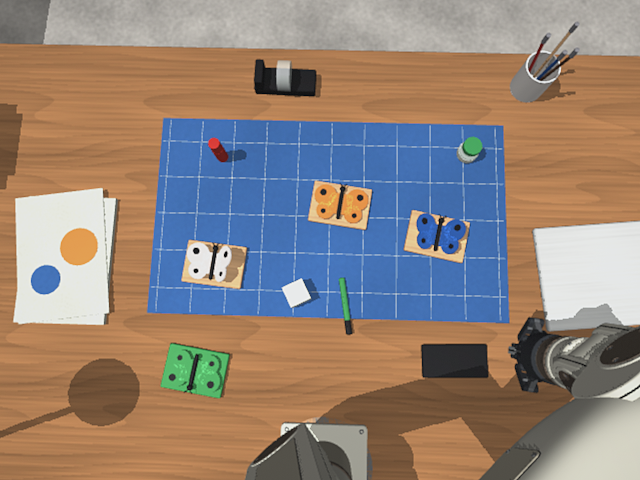

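Both wings lie flat at top (340,204) with no cast shadow, and the plaque corners are where they were. The 85 changed pixels in the phone's region look like the arm's shadow next to it, since the phone's outline is unchanged.

```bash
python3 -c "
from workcell import *
print(job_done())"
```

```text
the job is handed in; nothing more can be done
None
```

I pressed both raised wings of the orange butterfly flat with the shut fingertips, left wing first, then right. I then drew the hand back clear and handed the job in at about 9 s of the 43 s allowed.

- **Wings:** the last pictures from both cameras show them flat with no shadow under them. I stopped each press with the fingertips about 23 mm above the table, where a flat wing's upper face is at 24.5 mm. That puts the wings at or just below flat, judged from the pictures and the tip height; I did not measure the final wing angles.
- **Force and plaque:** the readings during the presses stayed under about 2 N. The plaque shows no visible shift.
- **Other things:** blue, white, glue stick, jar, box and marker show no changed pixels in the top view. The phone's region had 85, which look like the arm's shadow because its outline is unchanged.

**Disagreements:**
- **Wing angles:** the first measurement from the two views gave 0.30 to 0.39 rad, below the stated 0.45 to 0.85. The points came out a few mm low, with up to 2.8 pixels of error in the side view. I therefore set the press depth from the stated heights and watched the force.
- **Joint 6:** it sat at its 3.14 rad range limit for a short while on the approach, until I turned the hand a quarter turn the other way.

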